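Eject a component case from the sloping dispenser and trap it on the chute

TASK

Issue the green component case from the sloping dispenser: with one fingertip press the yellow ejector key fully down, and with the other finger, waiting in the chute, stop the case that pops out before it slides off the chute's open lower end. Do not lift or carry the case, and leave everything else on the bench where it is. The program finishes while holding: one finger still keeps the key down, and the case rests still on the chute, past the gate, stopped by the other finger.

Things in the scene. Friction and masses are not known exactly. Their poses are not given: they have to be found in the camera images.
- dispenser: Fixed dispenser: dark steel base plate 270 x 190 x 12 mm (x -135 to 135, y -120 to 70) with a sloping aluminium chute and a yellow key on a grey block. Origin on the bench under the chute's middle; +x is the level direction in which the chute descends, away from the robot (yaw within 0.5 rad), z up. Key on the -y side, at (43, -76) mm. Highest part 152 mm, at the chute's upper end.
- chute: Open chute fixed at a slope of 0.32 rad, polished: a freed case runs off in about 0.5 s. Origin mid-floor, 75 mm above the bench; x down the slope, y across, z square to the floor. Floor from x -130 (closed by a grey block 36 mm high) to 130 mm (open lower end, red line); 60 mm wide inside (y -30 to 30) between walls 4 mm thick, 14 mm high.
- key_top (a point): Centre of the top of the yellow ejector key: a level cap 36 mm (dispenser x) by 30 mm (dispenser y), moving with the key; 85 mm above the bench when up, 75 mm when fully down.
- key (a joint): Travel of the ejector key in m: 0 up, 0.010 fully down (straight down). It springs back; 3.5 N to start it, 6 N fully down.
- case: Green closed plastic case with a white label, 44 mm (its x) by 56 mm (its y) by 32 mm high (its z), about 0.12 kg. Origin at the centre of its underside. At the start it waits in the chute behind the gate, its axes along the chute's, its origin at chute x -67 mm.
- case_blue: Loose blue case of the same size standing on the bench on the dispenser's +y side; origin at the centre of its underside. Leave alone.
- case_white: Loose white case of the same size standing on the bench on the dispenser's +y side; origin at the centre of its underside. Leave alone.
- jar: Loose small jar with black cap, 44 mm across, 60 mm high, on the bench on the dispenser's -y side; origin at the centre of its underside. Leave alone.
- spool: Loose black spool, 50 mm across, 27 mm high, flat on the bench on the dispenser's -y side; origin at the centre of its underside. Leave alone.
- gate_line (a point): Middle of the gate's downhill face, at floor level (chute x -40 mm). The steel gate bar, 5 mm thick, stands 10 mm out of the floor; a spring kicker pushes the case against it with about 1.5 N over 18 mm. Pressing the key sinks the gate 1.5 mm per mm, flush at about 7 mm of key; the case then pops out and slides down. The gate rises again when the key is let go.
- catch (a point): Point on the chute floor straight across from the key, on the chute's centre line: 76 mm from the key's centre along dispenser +y, 61 mm above the bench. With the key down, a second fingertip level with the pressing one stands here about 14 mm above the floor, free of it and in the way of the case. Finger centres 56 to 96 mm apart put that finger inside the chute.
- vial: Loose small jar with orange cap, 32 mm across, 50 mm high, on the bench on the dispenser's -y side; origin at the centre of its underside. Leave alone.

How it is judged (in metres and radians):
At the end, for the whole second after the job is handed in: A finger holds the key at least 7 of its 10 mm down (over 1 N); the green case is still (under 10 mm/s), flat on the chute floor (5 mm, 0.12 rad), wholly past the gate (origin at chute x -18 mm or more) and wholly on the chute (x under 108 mm), touched by a finger (over 0.05 N) (value of joint key above 0.007 m and contact force between the fingers and dispenser above 1 N and contact force between the fingers and case above 0.05 N and x of case in the frame of chute between -0.018 and 0.108 m and z of case in the frame of chute between -0.004 and 0.005 m and angle between the z axis of case and the z axis of chute, either way round below 0.12 rad and linear speed of case below 0.01 m/s); the arm keeps its last pose, push and grip.
It fails at once if the case slides off the open lower end of the chute (x of case in the frame of chute above 0.115 m).
It fails at once if the case is lifted or carried off the chute floor (15 mm) (z of case in the frame of chute above 0.015 m).
It fails at once if something else on the bench is moved by more than 15 mm (distance of any of case_blue, case_white, jar, spool, vial from where it was at the start of the episode above 0.015 m).
It also fails if it takes over 35 s, if anything falls off the work surface, if the arm or the gripper's body presses on something with over 40 N, if the wrist force passes 120 N, or if a joint passes its speed limit or range.

ROBOT

A 6-joint arm with a two-finger parallel gripper is mounted at the origin on the work surface. World frame = base frame: x ahead of the robot, y to its left, z up, the work surface at z = 0. Lengths are in mm, angles in rad, forces in N, time in s.
With the tool pointing down it reaches from about 350 to 875 mm from the base axis. Payload 4.2 kg.
Tool frame: the origin (TCP) lies between the finger pads; the fingertips stand 17 mm ahead of it and the grasp point (between the pads) lies 2 mm behind it (nose_length is the distance from the TCP to the fingertips, in mm); z points along the fingers, y is the direction in which the jaws open and shut (so a half turn about z gives the same grasp; the last joint's range is limited). The gripper opens to 85 mm and grips with 20 to 120 N. Pads are 22 mm wide; open, the fingers measure 114 mm over their backs; the gripper's body (76 mm by 85 mm) begins 54 mm behind the grasp point. The pads swing forward as they close: fully open they stand 13 mm farther back than shut.
Start: joints at [-0.852, 0.385, 0.008, 0, -1.194, -0.259], TCP at [277.367, -560.06, 248.312] pointing down, gripper open.
Joint ranges: [-3.14, 3.14], [-1.21, 2.06], [-1.07, 1.41], [-3.16, 2.05], [-2.99, -0.16], [-3.1, 3.1]. Speed limits (rad/s): [2.79, 2.79, 3.14, 3.14, 3.14, 3.14].

INTERFACE

Orientations are given as a unit quaternion [x, y, z, w].
In Python, from bench import * gives the robot as it stands.
- The arm moves only by the tool jog_arm, never from a script. Its argument "increments" is a list of rows, each a list of 4 numbers: the shift along the tool's x, y, z in m, then the turn about the tool's z in degrees. A call has 1 to 10 rows; each row is the pose to reach, as a shift and turn from the pose measured when the call began, along the tool's axes at that moment; what a row does not reach only later rows make up. A row lasts 1/8 s, in which the tool goes at most 62.5 mm and 10.7 degrees, less where a joint would pass 70% of its speed; a pose out of reach is approached as far as the arm can. A call with a gripper value outside its range is refused whole. "hand" is the gripper's target within -1 to 1 (fully open at 1, half-way at 0, shut at -1), set as the call begins (left out, the last holds). The fingers move at their own pace and stop on an object; the grip force is fixed at half the most. Time passes only in rows, so rows that repeat a pose let the fingers close. It gives the time, the measured TCP pose, the force and the opening at its end, in the units of the state.
- read_state(): the state, without advancing time (a new reading comes with each control period).
- get_image(name): name is "scene" or "top" or "wrist"; returns the picture (480x640x3 uint8, red, green, blue); there is no depth.
- calibration(name): a dict with "fx", "fy", "cx", "cy" (pixels), "D" ([k1, k2, p1, p2, k3] as OpenCV has them; the pictures are not rectified), "position" and "rotation" of the camera in the world; the wrist camera has in their place "hand_eye" (4x4, takes a point from camera to tool coordinates, whose origin is the TCP and whose axes are the flange's). Camera axes: x right, y up, looking along -z (the intrinsics and any distortion apply to the point x, -y, -z); pixel columns grow to the right and rows downward; lengths in mm; the calibration is good to about 2 mm. A picture is of the moment at which its call begins: read the wrist's pose just before it. calibration takes no time and is no camera call.
- job_done(): hands the job in, once; it reports no verdict.
The state is a dict: "clock": time; "joints": joint angles; "joint_vel": joint speeds; "joint_efforts": joint torques, N m; "position": TCP position; "ee_rot": TCP orientation; "contact_force": force on the tool from outside, world axes, zero at the start; "wrist_torque": the same for the moment, N m; "gripper_width": finger opening in mm.
Only numpy, scipy, OpenCV 4.12 (cv2) and the standard library are available. Lean on these libraries where they do the work, as an engineer would, in place of code of your own. Each camera call takes 0.05 s, during which the arm holds its last target.

## Working session

There is one attempt and no reset: what is moved stays moved. The work goes in short steps, Python scripts to look and compute and a tool call to move; the robot and the scene stay as the last step left them, time stands still between calls to the robot, and variables do not carry over. Pictures are saved under pics/ and viewed, and the job is handed in when it is done.

Besides the shell and the picture viewer there is one more tool, called after "Request:" as name([rows], argument=value, ...), one row to a line, values as JSON. jog_arm: Moves the arm, as the interface text tells. Its arguments: {"type":"object","properties":{"increments":{"type":"array"},"hand":{"type":"number"}},"required":["increments"]}

```bash
ls; mkdir -p pics
python3 - <<'E'
from bench import *
import cv2,json
s=read_state();print({k:s[k] for k in s})
for n in["scene","top","wrist"]:
    print(n,calibration(n))
for n in["scene","top"]:
    cv2.imwrite(f"pics/{n}0.png",get_image(n)[:,:,::-1])
E
```

```text
pics
{'clock': 0.0, 'joints': array([-8.52361068e-01,  3.85585720e-01,  6.62054075e-03, -4.51065116e-04,
       -1.19397917e+00, -2.58642973e-01]), 'joint_vel': array([ 0.00109256, -0.00146881, -0.00060915,  0.00177265,  0.00133985,
       -0.0006094 ]), 'joint_efforts': array([ 3.86791298e-04, -3.92290413e+01,  1.88405907e+01,  4.18603331e+00,
       -4.51683954e-03,  1.78569888e-05]), 'position': array([ 277.14706123, -559.59360315,  247.20896882]), 'ee_rot': array([-2.27795239e-01,  9.73708443e-01,  1.04675591e-03, -3.18974392e-04]), 'contact_force': array([ 0.25455372, -0.63822042, -0.36141785]), 'wrist_torque': array([-0.03146878, -0.00808647, -0.00290251]), 'gripper_width': 85.70148488437867}
scene {'fx': 600.6503435740589, 'fy': 600.6503435740589, 'cx': 324.01335302414935, 'cy': 229.23225255606675, 'D': array([-0.08773803,  0.        ,  0.        ,  0.        ,  0.        ]), 'position': array([1145.53215215, -502.44420224,  710.63896688]), 'rotation': array([0.39453771, 0.17513493, 0.3679144 , 0.8235938 ])}
top {'fx': 497.01116456389417, 'fy': 497.01116456389417, 'cx': 320.2577486494132, 'cy': 239.0491585130205, 'D': array([-0.05815346,  0.        ,  0.        ,  0.        ,  0.        ]), 'position': array([478.83900052,  28.60739116, 889.67507606]), 'rotation': array([-0.03437397,  0.04696414,  0.7093987 , -0.70240037])}
wrist {'fx': 402.7190258588867, 'fy': 402.7190258588867, 'cx': 321.4215547116621, 'cy': 238.67300981064759, 'D': array([-0.06109482,  0.        ,  0.        ,  0.        ,  0.        ]), 'hand_eye': array([[-3.43763484e-04,  9.63684283e-01,  2.67043974e-01,
         6.54696795e+01],
       [ 9.99999652e-01,  1.28150503e-04,  8.24833211e-04,
         1.08822008e-01],
       [ 7.60656982e-04,  2.67044164e-01, -9.63683992e-01,
        -1.24530124e+02],
       [ 0.00000000e+00,  0.00000000e+00,  0.00000000e+00,
         1.00000000e+00]])}
```

View pics/scene0.png

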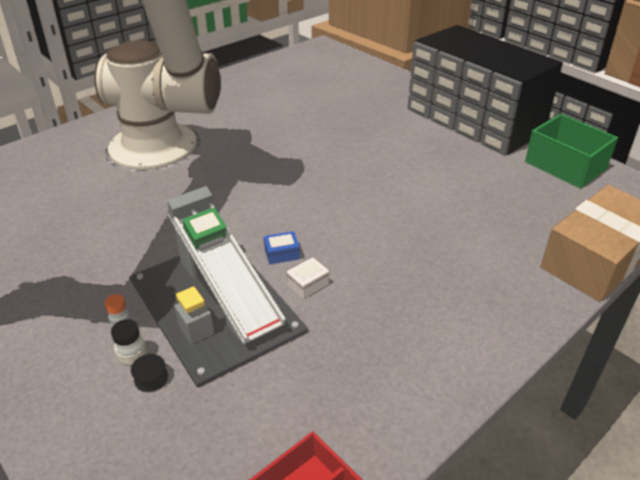

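View pics/top0.png

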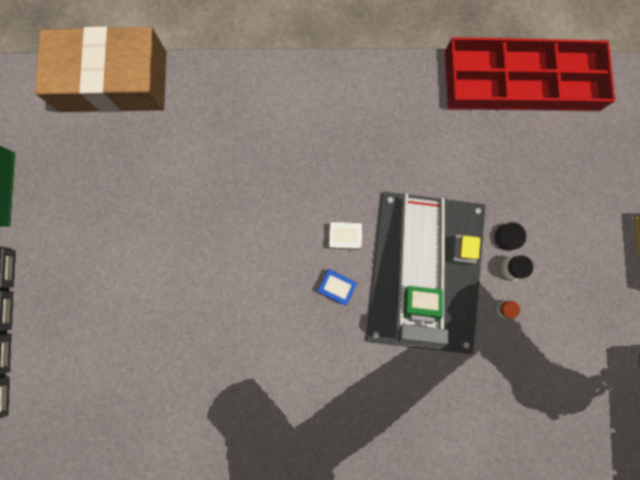

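The top view shows the yellow key at about (470,247), the chute with its red line at (422,203), the green case at (424,301), and the base plate bolts at (390,200), (478,211), (376,335) and (466,345). The loose objects sit at the sides.

```bash
cat > h.py <<'E'
from bench import *
import cv2,numpy as np
from scipy.spatial.transform import Rotation as R
def cam(n,state=None):
    c=calibration(n);K=np.array([[c["fx"],0,c["cx"]],[0,c["fy"],c["cy"]],[0,0,1]])
    if n=="wrist":
        T=np.eye(4);T[:3,:3]=R.from_quat(state["ee_rot"]).as_matrix();T[:3,3]=state["position"]
        M=T@np.array(c["hand_eye"]);return K,c["D"],M[:3,3],M[:3,:3]
    return K,c["D"],np.array(c["position"]),R.from_quat(c["rotation"]).as_matrix()
def rays(C,px):
    K,D,p,Rm=C
    u=cv2.undistortPoints(np.array(px,float).reshape(-1,1,2),K,D).reshape(-1,2)
    d=np.c_[u[:,0],-u[:,1],-np.ones(len(u))]
    return p,d@Rm.T
def onz(C,px,z):
    p,d=rays(C,px);return p+d*((z-p[2])/d[:,2])[:,None]
def tri(C1,a,C2,b):
    p,d=rays(C1,[a]);q,e=rays(C2,[b]);d=d[0];e=e[0]
    s=np.linalg.lstsq(np.c_[d,-e],q-p,rcond=None)[0]
    A=p+s[0]*d;B=q+s[1]*e;return (A+B)/2,np.linalg.norm(A-B)
E
python3 - <<'E'
from h import *
for n in["top","scene"]:
    im=cv2.imread(f"pics/{n}0.png");C=cam(n)
    h=cv2.cvtColor(im,cv2.COLOR_BGR2HSV)
    m=cv2.inRange(h,(22,120,120),(34,255,255))
    N,l,st,ce=cv2.connectedComponentsWithStats(m)
    for i in range(1,N):
        if st[i,4]>60: 
            c=max(cv2.findContours((l==i).astype(np.uint8),0,2)[0],key=cv2.contourArea)
            r=cv2.minAreaRect(c);print(n,"yel",st[i],ce[i],onz(C,[ce[i]],85)[0].round(1),np.round(r[1],1),onz(C,cv2.boxPoints(r),85).round(1).tolist())
    m=cv2.inRange(h,(0,120,100),(8,255,255))|cv2.inRange(h,(172,120,100),(180,255,255))
    N,l,st,ce=cv2.connectedComponentsWithStats(m)
    for i in range(1,N):
        if 20<st[i,4]<300: print(n,"red",st[i],ce[i],onz(C,[ce[i]],34)[0].round(1))
    x,y,w,hh=(365,185,130,175) if n=="top" else (100,180,220,220)
    s=cv2.resize(im[y:y+hh,x:x+w],None,fx=3 if n=="top" else 2.7,fy=3 if n=="top" else 2.7,interpolation=cv2.INTER_CUBIC)
    cv2.imwrite(f"pics/{n}0c.png",s)
C=cam("top")
print(onz(C,[(390,200),(478,211),(376,335),(466,345)],12).round(1))
E
```

```text
top yel [460 235  21  24 427] [469.96252927 246.92740047] [ 556.6 -232.3   85. ] [19.1 22.6] [[539.8, -214.2, 85.0], [577.0, -219.2, 85.0], [573.8, -251.0, 85.0], [536.6, -245.8, 85.0]]
top red [507 108  23   2  35] [517.57142857 108.54285714] [ 814.4 -350.2   34. ]
top red [409 202  30   4  36] [423.94444444 203.44444444] [ 639.1 -170.3   34. ]
scene yel [176 287  28  25 460] [189.99782609 298.69782609] [ 558.3 -236.4   85. ] [22.4 23.3] [[535.2, -248.6, 85.0], [536.9, -213.5, 85.0], [581.9, -225.2, 85.0], [579.5, -258.8, 85.0]]
scene red [248 320  31  16  54] [263.24074074 326.96296296] [ 634.2 -164.2   34. ]
[[ 649.9 -114.    12. ]
 [ 628.8 -273.8   12. ]
 [ 410.6  -83.2   12. ]
 [ 390.5 -241.7   12. ]]
```

View pics/top0c.png

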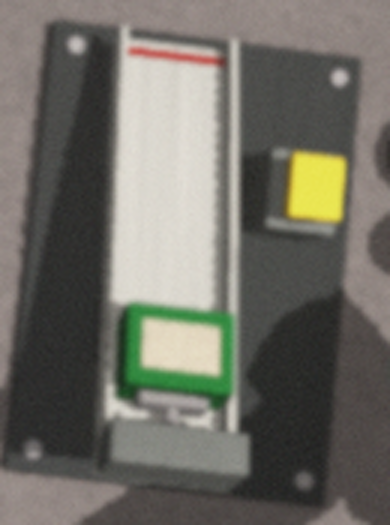

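View pics/scene0c.png

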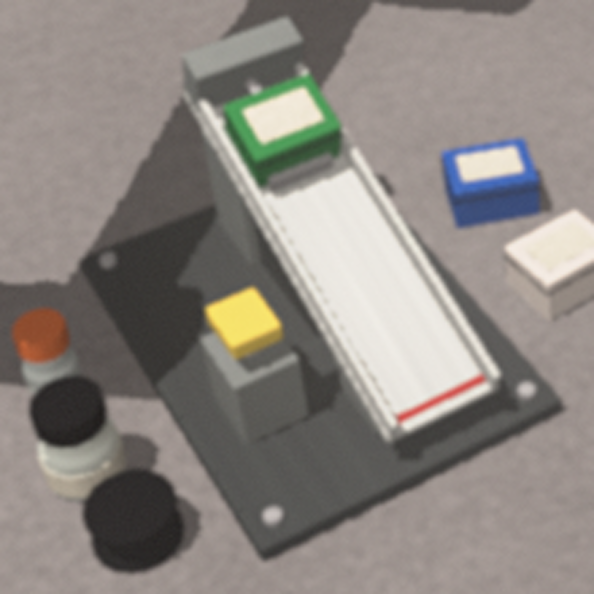

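Request:
jog_arm([
  [-0.05,0.024,0,4],
  [-0.1,0.048,0,8],
  [-0.15,0.072,0,13],
  [-0.2,0.096,0,18],
  [-0.25,0.12,0,22],
  [-0.3,0.144,0,26],
  [-0.35,0.168,0,30],
  [-0.4,0.19,0,33.8],
  [-0.416,0.2,0,33.8],
  [-0.416,0.2,0,33.8],
], hand=0.46)

```text
clock: 1.35
position: [561.4, -195.0, 247.0]
ee_rot: [0.064, 0.998, 0.001, -0.001]
contact_force: [-0.5, -0.8, -0.1]
gripper_width: 62.7
```

Run:
```python
from h import *
s=read_state();C=cam("wrist",s)
im=get_image("wrist")[:,:,::-1].copy();cv2.imwrite("pics/w1.png",im)
t=get_image("top")[:,:,::-1];cv2.imwrite("pics/t1.png",t)
print(s["position"],R.from_quat(s["ee_rot"]).as_matrix().round(3))
h=cv2.cvtColor(im,cv2.COLOR_BGR2HSV)
m=cv2.inRange(h,(22,120,120),(34,255,255))
c=max(cv2.findContours(m,0,2)[0],key=cv2.contourArea);r=cv2.minAreaRect(c)
b=onz(C,cv2.boxPoints(r),85);print(r,b.round(1).tolist(),b.mean(0))
# midpoint of fingertips predicted
```

```text
[ 561.3526115  -194.96509581  247.02569804] [[-0.992  0.128 -0.002]
 [ 0.128  0.992  0.002]
 [ 0.003  0.002 -1.   ]]
((268.5, 221.5), (49.0, 41.0), 90.0) [[537.0, -243.8, 85.0], [540.8, -214.5, 85.0], [577.1, -219.9, 85.0], [573.2, -250.2, 85.0]] [ 557.05844055 -232.1020513    85.        ]
```

View pics/w1.png

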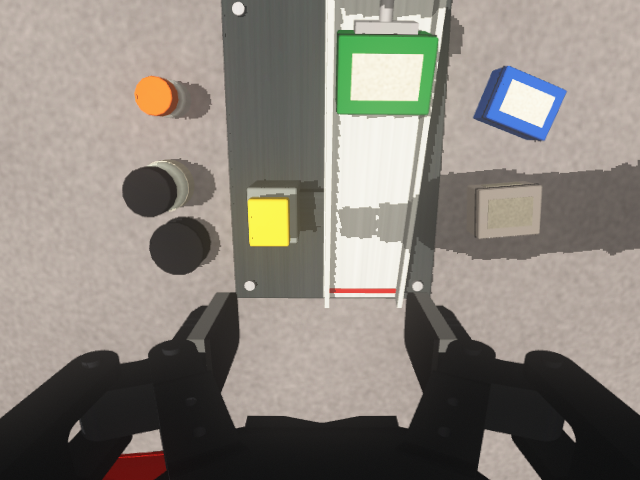

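The wrist view shows the key at (268,221), which is world (557,-232) and agrees with the top view. The tool is already centred between the key and the catch point, so I'll descend.

Request:
jog_arm([
  [0,0,0.03,0],
  [0,0,0.06,0],
  [0,0,0.09,0],
  [0,0,0.115,0],
  [0,0,0.13,0],
  [0,0,0.138,0],
  [0,0,0.138,0],
  [0,0,0.138,0],
])

```text
clock: 2.45
position: [560.8, -196.4, 110.4]
ee_rot: [0.065, 0.998, 0.001, -0.0]
contact_force: [0.1, 0.1, -0.5]
gripper_width: 62.5
```

Run:
```python
from h import *
s=read_state();print(s["position"],s["contact_force"],s["gripper_width"])
cv2.imwrite("pics/w2.png",get_image("wrist")[:,:,::-1])
im=get_image("scene")[:,:,::-1];cv2.imwrite("pics/s2.png",cv2.resize(im[150:380,90:330],None,fx=2.5,fy=2.5,interpolation=2))
```

```text
[ 560.80738734 -196.39651373  110.39983993] [ 0.10818221  0.08152832 -0.51704643] 62.486158863621384
```

View pics/w2.png

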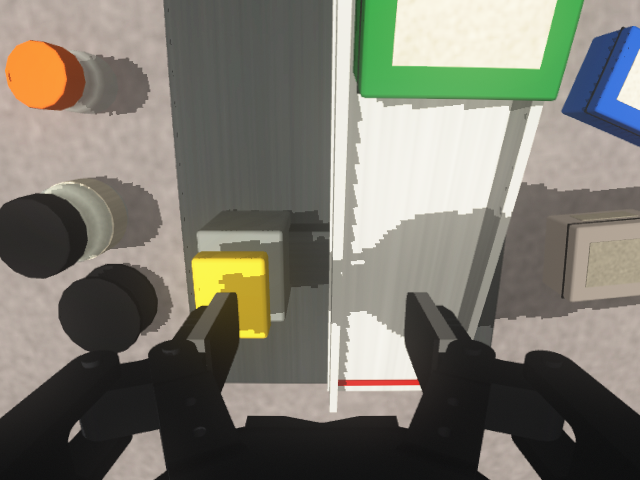

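View pics/s2.png

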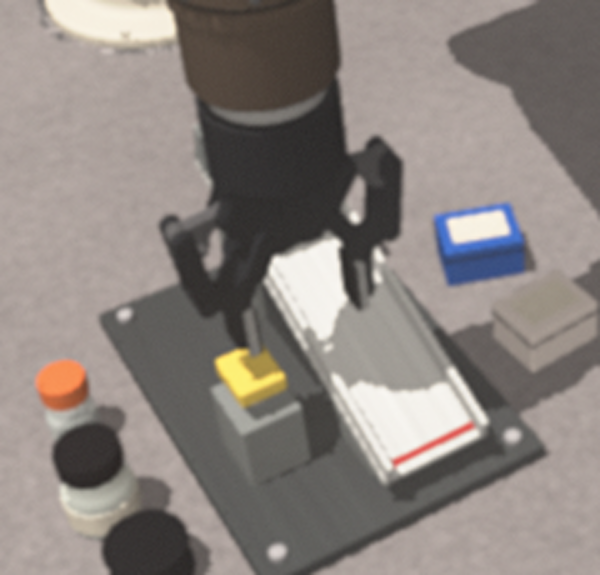

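The fingertip is over the key, about (215,320) in the wrist view, and the other finger is inside the chute. I'll press down in small steps.

Request:
jog_arm([
  [0,0,0.004,0],
  [0,0,0.008,0],
  [0,0,0.01,0],
  [0,0,0.012,0],
  [0,0,0.012,0],
])

```text
clock: 3.18
position: [560.7, -196.2, 98.1]
ee_rot: [0.065, 0.998, 0.001, -0.0]
contact_force: [-0.4, 0.1, 0.7]
gripper_width: 62.4
```

Request:
jog_arm([
  [0,0,0.001,0],
  [0,0,0.002,0],
  [0,0,0.003,0],
  [0,0,0.004,0],
  [0,0,0.004,0],
])

```text
clock: 3.8
position: [560.7, -196.2, 94.3]
ee_rot: [0.065, 0.998, 0.001, -0.0]
contact_force: [-1.6, 0.1, 4.1]
gripper_width: 62.5
```

Request:
jog_arm([
  [0,0,0.002,0],
  [0,0,0.004,0],
  [0,0,0.006,0],
  [0,0,0.0075,0],
  [0,0,0.0075,0],
  [0,0,0.0075,0],
  [0,0,0.0075,0],
  [0,0,0.0075,0],
])

```text
clock: 4.8
position: [561.0, -196.3, 86.9]
ee_rot: [0.065, 0.998, 0.001, 0.0]
contact_force: [-1.0, 0.2, 5.6]
gripper_width: 62.5
```

Run:
```python
from h import *
s=read_state();print(s["position"],s["contact_force"],s["gripper_width"])
cv2.imwrite("pics/w3.png",get_image("wrist")[:,:,::-1])
im=get_image("scene")[:,:,::-1];cv2.imwrite("pics/s3.png",cv2.resize(im[150:380,90:330],None,fx=2.5,fy=2.5,interpolation=2))
```

```text
[ 561.03087131 -196.27833849   86.92182413] [-0.98267011  0.16292841  5.59781499] 62.501628352851625
```

View pics/w3.png

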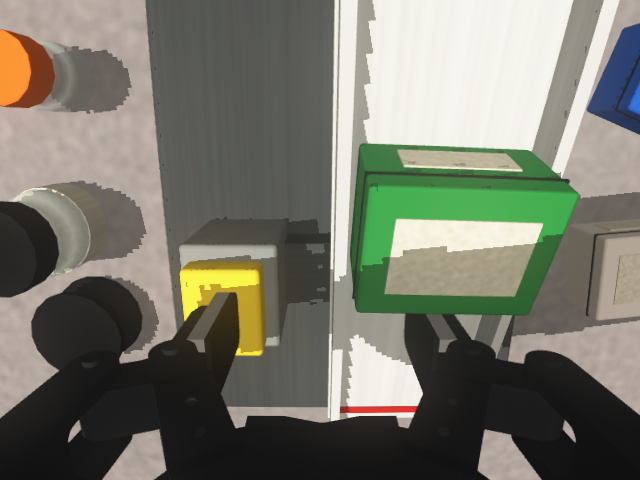

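View pics/s3.png

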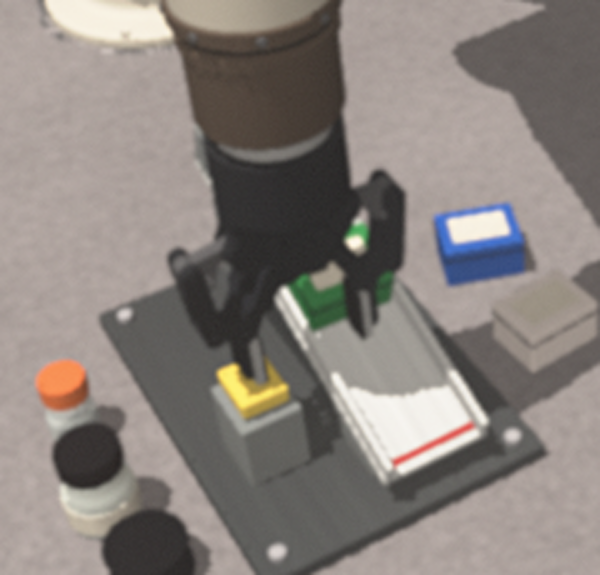

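The wrist view shows the case, front edge at about row 310, resting against the right finger, with the left finger on the key. I'll press 1 mm further for margin, let it settle, and check that the case is still.

Request:
jog_arm([
  [0,0,0.0005,0],
  [0,0,0.001,0],
  [0,0,0.001,0],
  [0,0,0.001,0],
  [0,0,0.001,0],
  [0,0,0.001,0],
])

```text
clock: 5.65
position: [561.0, -196.3, 86.4]
ee_rot: [0.065, 0.998, 0.001, 0.0]
contact_force: [-2.9, 1.7, 7.7]
gripper_width: 62.2
```

Run:
```python
from h import *
a=None
for i in range(8):
    s=read_state();im=get_image("wrist")[:,:,::-1].copy();h=cv2.cvtColor(im,cv2.COLOR_BGR2HSV)
    m=cv2.inRange(h,(50,120,40),(75,255,255));n,l,st,ce=cv2.connectedComponentsWithStats(m)
    k=1+st[1:,4].argmax()
    print(s["clock"],s["position"].round(2),s["contact_force"].round(2),st[k],ce[k].round(2))
cv2.imwrite("pics/w4.png",im)
# case top front edge (row ~312) and x estimate: cast top-face rear/front corners on the chute top plane
C=cam("wrist",s)
O=np.array([523.6,-152.6,75]);y=-.13
X=np.array([np.cos(y)*np.cos(.32),np.sin(y)*np.cos(.32),-np.sin(.32)]);Z=np.array([np.cos(y)*np.sin(.32),np.sin(y)*np.sin(.32),np.cos(.32)])
p,d=rays(C,[(ce[k][0],st[k][1]+st[k][3]-1),(460,183)])
t=((O+32*Z-p)@Z)/(d@Z);P=p+d*t[:,None]
print("chute x front,rear of top",((P-O)@X).round(1))
```

```text
5.65 [ 561.04 -196.31   86.42] [-2.92  1.69  7.66] [  357   175   223   140 14910] [457.85 235.81]
5.7 [ 561.03 -196.32   86.44] [-2.12  1.57  7.73] [  357   175   223   140 14925] [457.89 235.78]
5.75 [ 561.03 -196.32   86.43] [-2.97  1.07  7.8 ] [  357   175   223   140 14933] [457.92 235.71]
5.8 [ 561.04 -196.32   86.42] [-1.77  2.2   6.93] [  357   175   223   140 14929] [457.78 235.81]
5.85 [ 561.04 -196.33   86.42] [-1.98  1.6   7.77] [  357   175   223   140 14931] [457.91 235.71]
5.9 [ 561.03 -196.31   86.44] [-1.92  2.16  7.75] [  357   175   223   140 14929] [457.93 235.76]
5.95 [ 561.07 -196.31   86.44] [-2.86  1.71  7.53] [  357   175   223   140 14922] [457.94 235.76]
6.0 [ 561.08 -196.31   86.46] [-2.23  1.83  8.4 ] [  357   175   223   140 14951] [457.83 235.81]
chute x front,rear of top [ 23.8 -21. ]
```

View pics/w4.png

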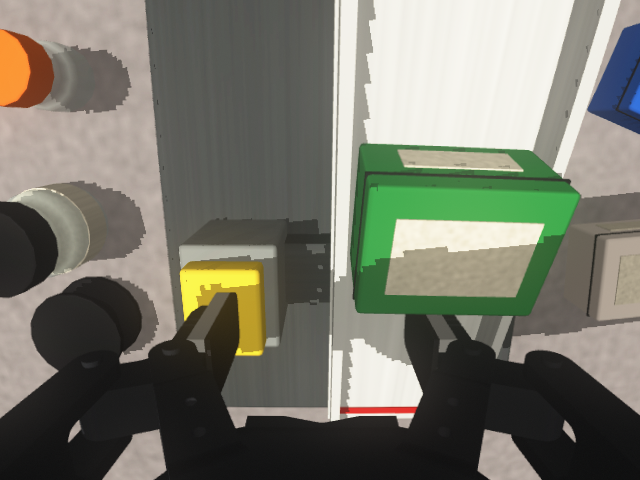

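The case hasn't moved: its centroid stayed within about 0.2 px over 0.35 s. The key force of about 7.7 N is above the 6 N needed for full travel. The case origin is at chute x of about +1 mm, so I'm handing in.

Run:
```python
from h import *
print(job_done()); s=read_state();print(s["clock"],s["position"],s["contact_force"])
```

```text
the job is handed in; nothing more can be done
None
the job is handed in; nothing more can be done
```

I pressed the yellow key to the bottom of its travel with one fingertip. The other finger, waiting in the chute, stopped the green case. I handed the job in at about 6 s with both held; no verdict was reported.

**Last checks:**
- **Key:** the upward force was about 7.7 N, above the 6 N needed at full travel. The tool had gone about 10 mm down since first touching the key, so it should be at its stop.
- **Case:** it stayed still over 0.35 s of wrist pictures (within about 0.2 px). It lies flat against the finger, with its origin at chute x of about +1 mm (allowed -18 to 108).
- **Other objects:** the last pictures showed none of them touched or shifted, though I did not measure their positions again.

**Not confirmed:** I could not measure the finger's contact force on the case separately. I judged it from the pictures and from the case stopping on a polished slope.

No check failed. The key position from the top and wrist cameras agreed within about 1 mm. The scene camera read about 4 mm off, probably because its view included the side of the key.

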